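# Dock a cuvette holder and draw it tight with the cam lock

## Robot

A 6-joint arm with a two-finger parallel gripper is mounted at the origin on a cart in front of the work surface, level with it; the furniture and walls round the work are solid. World frame = base frame: x ahead of the robot, y to its left, z up, the work surface at z = 0. Lengths are in m, angles in degrees, forces in N, time in s.
With the tool pointing down it reaches from about 0.25 to 0.725 m from the base axis. Payload 9.7 kg.
Tool frame: the origin (TCP) lies midway between the tips of the shut fingers; the grasp point (between the pads) lies 19 mm behind it; z points along the fingers, y is the direction in which the jaws open and shut (so a half turn about z gives the same grasp; the last joint's range is limited). The gripper opens to 85 mm and grips with 20 to 120 N. Pads are 22 mm wide; open, the fingers measure 114 mm over their backs; the gripper's body (76 mm by 85 mm) begins 54 mm behind the grasp point. The pads swing forward as they close: fully open they stand 13 mm farther back than shut.
Start: joints at [73.682, 4.979, 10.078, 95.1, 0, 90], TCP at [0.155, 0.528, 0.231] pointing down, gripper open.
Joint ranges: [-179.16, 179.16], [-48.56, 103.87], [-65.8, 70.77], [-126.05, 130.52], [-82.76, 87.17], [-180, 180]. Speed limits (degrees/s): [127.2, 127.2, 147.25, 180, 180, 180].

## Interface

Orientations are given as [roll, pitch, yaw] about the fixed x, y, z axes, in that order (R = Rz(yaw) Ry(pitch) Rx(roll)).
In Python, from workcell import get_obs, camera, get_calibration, job_done gives the robot as it stands.
- The arm moves only by the tool play_rows, never from a script. Its argument "commands" is text: rows parted by semicolons, each of 5 numbers parted by spaces: the opening, from 0 (shut) to 1 (fully open), then the shift along the world's x, y, z in mm, then the turn about the world's z in degrees. A call has 1 to 10 rows; each row is the pose to reach, as a shift and turn from the pose commanded when the call began; what a row does not reach only later rows make up. A row lasts 1/12 s, in which the tool goes at most 41.7 mm and 7.16 degrees, less where a joint would pass 70% of its speed; a pose out of reach is approached as far as the arm can. A call with a gripper value outside its range is refused whole. The fingers move at their own pace and stop on an object; "force" is the grip in N (left out, the last holds). Time passes only in rows, so rows that repeat a pose let the fingers close. It gives the time, the measured TCP pose, the force and the opening at its end, in the units of the state.
- get_obs(): the state, without advancing time (a new reading comes with each control period).
- camera(name): name is "side" or "top"; returns the picture (384x512x3 uint8, red, green, blue); there is no depth.
- get_calibration(name): a dict with "fx", "fy", "cx", "cy" (pixels), "eye" and "attitude" of the camera in the world. Camera axes: x right, y down, z forward; pixel columns grow to the right and rows downward; lengths in m; the calibration is good to about 2 mm. A picture is of the moment at which its call begins. get_calibration takes no time and is no camera call.
- job_done(): hands the job in, once; it reports no verdict.
The state is a dict: "time": time; "q": joint angles; "qd": joint speeds; "joint_efforts": joint torques, N m; "ee_pos": TCP position; "tcp_rot": TCP orientation; "wrist_force": force on the tool from outside, world axes, zero at the start; "torque": the same for the moment, N m; "opening": finger opening in m.
Only numpy, scipy, OpenCV 4.12 (cv2) and the standard library are available. Lean on these libraries where they do the work, as an engineer would, in place of code of your own. Each camera call takes 0.05 s, during which the arm holds its last target.

## Task

Mount the black cuvette holder on the photometer: set it upright in the aluminium guide with its headed stud towards the instrument, and push it gently back until the stud is inside the open cam lock. Then swing the red lock lever clockwise until the cam has drawn the holder tight against the rubber light seal; go by the feel of the lever, stop once it is tight and do not crush the seal. Let go, and leave the other things on the bench where they are.

Things in the scene. Friction and masses are not known exactly. Their poses are not given: they have to be found in the camera images.
- photometer: Low white bench instrument, fixed: 110 wide, 132 deep, deck 45 mm high (display up to 50), an aluminium guide in front of it, a red lock lever on top. Origin: on the bench under the middle of the seal's free front face; x points from the guide into the instrument, z up. Mounted, the holder's origin lies at about x = -25, y = 0, z = 6 mm in this frame, its +x face on the seal.
- guide_front (a point): Front end of the guide's rails, on the guide floor, mid-width; axes as the photometer. The floor is 6 mm over the bench and runs from x = -90 to 0 mm in the photometer's frame; the two rails, 46 mm apart (1 mm play to either side of the holder), 9 mm high over the floor, their inner top edges chamfered 4 mm, run from x = -74 to 0, with flared ends in front.
- stud_mouth (a point): Middle of the mouth (24 wide, 26 high) in the instrument's front face through which the stud enters the lock; axes as the photometer, whose origin lies 3.5 mm in front of it and 27 mm lower. The open lock can catch the stud's head once the holder's +x face is within 4 mm of the seal.
- seal: Black rubber light seal on the instrument's front: two upright lips 9.5 wide and 32 high at y = +-17 mm, from 11 to 43 mm over the bench. Stiff: 50 N per mm, at most 3 mm. Tight means pressed with more than 10 N (aim for about 25); above 45 N it is crushed. Its frame equals the photometer's while unloaded and shifts along x when pressed.
- lock_lever (a joint): Angle of the red lever that turns the cam (rad): 0 = open, the lever points away from the guide (along the photometer's x); grows clockwise seen from above, end stop 2.5. Starts at 0 to 0.12; the stud can enter below 0.4. Stays where it is left. From about 0.7 the cam takes the stud's head and draws the holder in. 15 N on the seal comes somewhere from 1.3 to 2.0 rad, 45 N some 0.4 rad later.
- grip_point (a point): On the lever's black upright grip, which spins freely: 16 thick (19 near its top), from 61 to 97 mm over the bench, 50 mm from the lock's axis; this point is at 77 mm. Push along its path while it moves slowly: 1 to 1.5 N free, 2 N drawing, 4 N at 13 N on the seal, 6 N at 25 N, 9 N at 44 N. Held still after a slow step only about half of it is left: 2 to 2.5 N at 13 N, 3 to 4 N at 25 N.
- lock_axis (a point): Point on the vertical axis about which the lever and its cam turn, at the top of the hub, 61 mm over the bench and 37 mm behind the photometer's origin along its x. Its x axis points along the lever, z up. The lever's arm is 11 wide, 52 to 61 mm over the bench.
- holder: Black cuvette holder, loose, a block 50 long (x), 44 wide (y), 50 high, 0.28 to 0.46 kg, a clear cuvette in its top. Origin in the middle of its underside. Its headed stud points along +x. It starts upright on the bench, +x roughly away from the robot. Take it across its ribbed sides (y), which may be gripped from 15 mm over the underside up.
- stud_root (a point): Where the steel stud leaves the middle of the holder's +x face, 21 mm over the underside; axes as the holder. Neck 5.5 mm thick; upright T head 9 thick, 20 high. Overall the stud stands 28 to 30 mm out of the face, for it is screwed in to a different depth each time, so the lock draws tight at a different angle each time.
- timer: White desk timer, 70x66x19 mm, a bystander. Origin under its middle.
- beaker: Small glass beaker, 51x45x70 mm, a bystander. Origin under its middle.
- wash_bottle: Wash bottle with a red cap, 95x68x211 mm, a bystander. Origin under its middle.
- marker_blue: Blue felt marker lying on the bench, 13x135x14 mm, a bystander. Origin under its middle.
- screwdriver: Small red screwdriver lying on the bench, 21x162x18 mm, a bystander. Origin under its middle.
Mind the look-alikes: they are no part of the job. Of the things shaped like the holder, the black one is meant.

How it is judged:
By the outcome, as a careful person would: the job done as asked, in the order asked, and still so for the second after the job is handed in, with the robot touching nothing.
It also fails if it takes over 58 s, if anything falls off the work surface, if the arm or the gripper's body presses on something with over 40 N, if the wrist force passes 120 N, or if a joint passes its speed limit or range.

## Working session

There is one attempt and no reset: what is moved stays moved. The work goes in short steps, Python scripts to look and compute and a tool call to move; the robot and the scene stay as the last step left them, time stands still between calls to the robot, and variables do not carry over. Pictures are saved under pics/ and viewed, and the job is handed in when it is done.

Besides the shell and the picture viewer there is one more tool, called after ">>>" as name(argument=value, ...) on one line, values as JSON. play_rows: Moves the arm, as the interface text tells. Its arguments: {"type":"object","properties":{"commands":{"type":"string"},"force":{"type":"number"}},"required":["commands"]}

```bash
mkdir -p pics
python3 - <<'E'
from workcell import *
import cv2
for n in("side","top"):
    im=camera(n);cv2.imwrite(f"pics/{n}0.png",im[:,:,::-1]);print(n,get_calibration(n))
print(get_obs())
E
```

```text
side {'fx': 362.1379298482548, 'fy': 362.1379298482548, 'cx': 256.2372740574207, 'cy': 193.48000994931772, 'eye': array([0.70869374, 0.37038035, 0.75111253]), 'attitude': array([-145.03477164,   -0.9046841 ,  159.7004474 ])}
top {'fx': 391.47519444734695, 'fy': 391.47519444734695, 'cx': 256.33055849039476, 'cy': 196.60104013257438, 'eye': array([ 0.41012331, -0.10143335,  1.04742765]), 'attitude': array([-174.38532653,    0.99367939,  -88.81738577])}
{'time': 0.1, 'q': array([7.36820528e+01, 5.00851469e+00, 1.00412801e+01, 9.50993981e+01,
       2.58371822e-03, 8.99991492e+01]), 'qd': array([-0.02920158, -0.11003065,  0.07564548,  0.01607794, -0.00756657,
       -0.01087662]), 'joint_efforts': array([ 2.83150021e-04, -5.21561980e+01,  4.65654945e+01,  1.59635145e-02,
        2.29411285e-05,  1.33365131e-05]), 'ee_pos': array([0.15446633, 0.52766584, 0.23066901]), 'tcp_rot': array([-1.79933367e+02, -2.58470593e-03,  1.63682901e+02]), 'wrist_force': array([-0.05892373, -1.06176785, -0.1065593 ]), 'torque': array([-0.00215674,  0.01038726,  0.00814683]), 'opening': 0.08524085116220237}
```

View pics/side0.png

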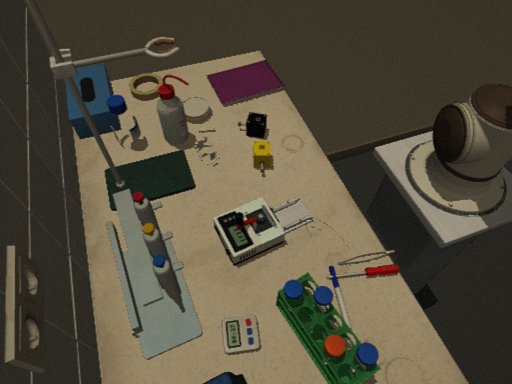

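View pics/top0.png

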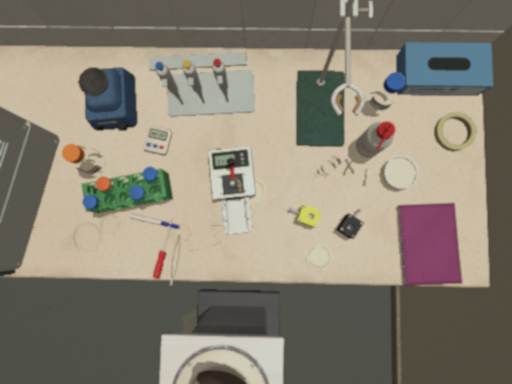

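Things that could be taken for the holder: the black block at top (350,226) / side (257,125), and the yellow block at top (309,216) / side (262,152). I choose the black one. Next I check it in close crops.

Run:
```python
import cv2,numpy as np
def crop(n,x0,y0,w,h,s):
    im=cv2.imread(f"pics/{n}0.png")[y0:y0+h,x0:x0+w]
    im=cv2.resize(im,None,fx=s,fy=s,interpolation=cv2.INTER_CUBIC)
    im=np.clip(im.astype(float)*1.0,0,255)
    im=(255*(im/255)**0.6).astype(np.uint8)
    for k in range(0,w,10):
        cv2.putText(im,str(x0+k),(k*s,10),0,.35,(0,0,255),1); cv2.line(im,(k*s,12),(k*s,18),(0,0,255),1)
    for k in range(0,h,10):
        cv2.putText(im,str(y0+k),(0,k*s+4),0,.35,(0,0,255),1); cv2.line(im,(24,k*s),(30,k*s),(0,0,255),1)
    return im
cv2.imwrite("pics/c1.png",np.vstack([crop("top",325,200,60,45,8),]))
cv2.imwrite("pics/c2.png",crop("side",220,95,80,60,9))
cv2.imwrite("pics/c3.png",crop("top",195,140,80,100,6))
cv2.imwrite("pics/c4.png",crop("side",205,185,120,85,6))
```

```text
(no output)
```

View pics/c1.png

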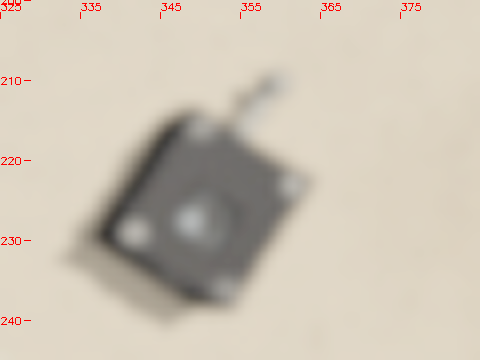

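View pics/c2.png

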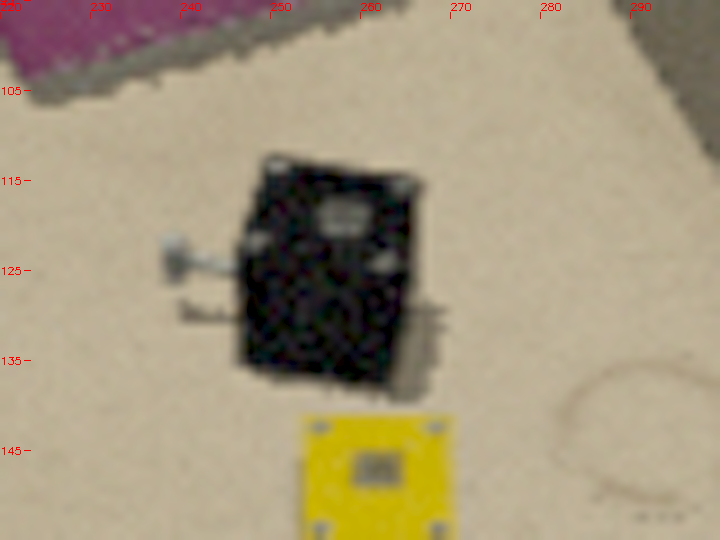

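View pics/c3.png

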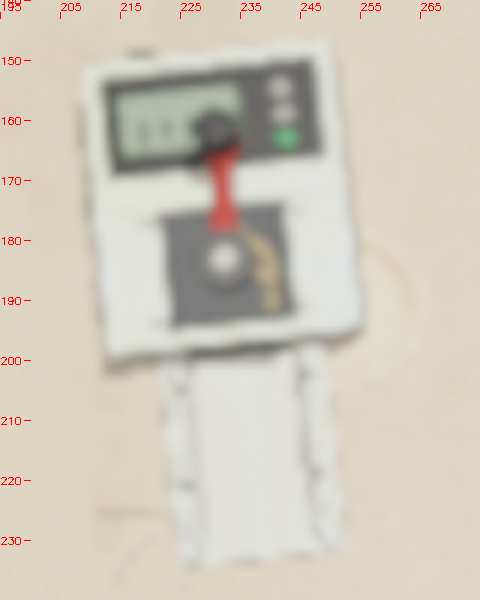

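View pics/c4.png

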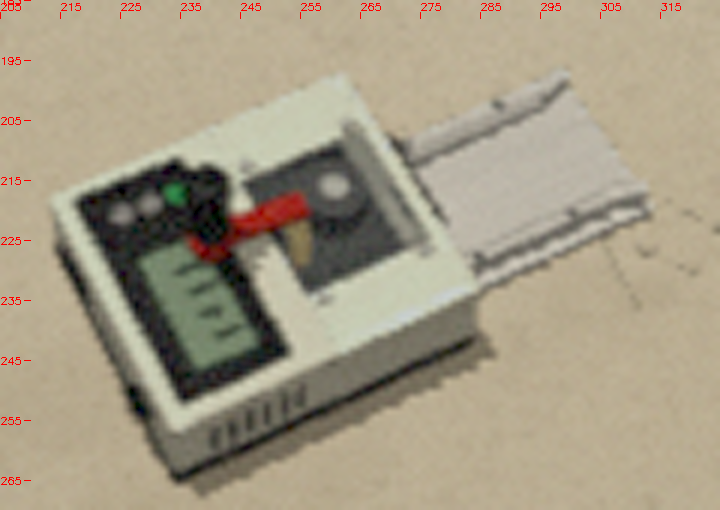

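The crops show the black holder upright, its stud pointing away from the robot to the upper right in the top view (head at about 358,209), with four screws around the cuvette. The guide opens towards the robot, and the lever points away from the guide, nearly open. Now I fit the poses.

```bash
cat > h.py <<'E'
import numpy as np
from scipy.optimize import least_squares
from scipy.spatial.transform import Rotation as R
from workcell import get_calibration
C={n:get_calibration(n) for n in("top","side")}
def proj(n,P):
    c=C[n];r=R.from_euler('xyz',c['attitude'],degrees=True).as_matrix()
    p=(np.atleast_2d(P)-c['eye'])@r
    return np.c_[c['cx']+c['fx']*p[:,0]/p[:,2],c['cy']+c['fy']*p[:,1]/p[:,2]]
def ray(n,uv,z):
    c=C[n];r=R.from_euler('xyz',c['attitude'],degrees=True).as_matrix()
    d=r@np.array([(uv[0]-c['cx'])/c['fx'],(uv[1]-c['cy'])/c['fy'],1]);return c['eye']+d*(z-c['eye'][2])/d[2]
def cp(x0,y0,s,pts): return np.array([x0,y0])+(np.array(pts,float)+.5)/s-.5
def fit(obs,x0):
    # obs: list (cam, local pt m, uv)
    def W(p,l):
        a=np.radians(p[2]);return np.array([p[0]+np.cos(a)*l[0]-np.sin(a)*l[1],p[1]+np.sin(a)*l[0]+np.cos(a)*l[1],l[2]])
    f=lambda p:np.concatenate([proj(n,W(p,l))[0]-uv for n,l,uv in obs])
    s=least_squares(f,x0,x_scale=[.01,.01,1],loss='soft_l1');return s.x,f(s.x).reshape(-1,2).round(1)
E
python3 - <<'E'
from h import *
T=lambda p:cp(195,140,6,[p])[0]; S=lambda p:cp(205,185,6,[p])[0]
o=[]
for l,t,s in [((.1355,.055,.045),(82,68),(180,430)),((.1355,-.055,.045),(330,40),(52,202)),((.0035,-.055,.045),(362,330),(343,73)),((.0035,.055,.045),(107,362),(477,290)),((.037,0,.061),(224,258),(335,186))]:
    if l[0]==.1355: s= (52,202) if l[1]<0 else (180,430)
    o+=[("top",l,T(t)),("side",l,S(s))]
print("meter",*fit(o,[.42,0,0]))
for n in("top","side"): print(n,[ (ray(n,p,.061)) for p in ([T((224,258))] if n=="top" else [S((335,186))])])
T=lambda p:cp(325,200,8,[p])[0]; S=lambda p:cp(220,95,9,[p])[0]
for n,q,f in(("top",[(200,127),(290,185),(225,288),(135,233)],T),("side",[(257,240),(277,165),(403,186),(383,262)],S)):
    w=np.array([ray(n,f(p),.0505)for p in q])[:,:2];c=w.mean(0);d1=w[0]+w[1]-w[2]-w[3];d2=w[0]+w[3]-w[1]-w[2]
    print("holder",n,c,np.degrees(np.arctan2(d1[1],d1[0])),np.degrees(np.arctan2(-d2[0],d2[1])), np.linalg.norm(d1)/2,np.linalg.norm(d2)/2)
for n,q,f in(("top",[(278,85),(235,120)],T),("side",[(176,258),(240,268)],S)):
    print(n,[ray(n,f(p),.021 if 0 else (.021)) for p in q])
E
```

```text
meter [ 0.50281934 -0.02417073  7.7799263 ] [[-1.  -1.5]
 [-1.3  0.8]
 [-0.5 -1.8]
 [-1.2 -0.7]
 [-0.  -0.1]
 [ 1.3 -1.3]
 [ 0.1 -0.5]
 [ 2.7 -1.3]
 [-0.1  0.7]
 [ 1.5 -0.5]]
top [array([ 0.54138866, -0.01947864,  0.061     ])]
side [array([ 0.54311904, -0.01894594,  0.061     ])]
holder top [ 0.43864955 -0.32348072] -31.629360434896103 -31.38495800341949 0.0392189080115949 0.0331396083560697
holder side [ 0.44034054 -0.32336197] -33.07529499826233 -30.78077525074126 0.039663903549278144 0.03375182758215818
top [array([ 0.48007536, -0.35148333,  0.021     ]), array([ 0.46835605, -0.33745204,  0.021     ])]
side [array([ 0.48201607, -0.34958866,  0.021     ]), array([ 0.46442292, -0.3386873 ,  0.021     ])]
```

Run:
```python
from h import *
import cv2
a=cv2.imread("pics/top0.png")[190:240,210:265].astype(float)
a=np.clip((a-110)*2,0,255).astype(np.uint8)
cv2.imwrite("pics/d1.png",cv2.resize(a,None,fx=12,fy=12,interpolation=cv2.INTER_CUBIC))
a=cv2.imread("pics/side0.png")[190:240,265:320].astype(float)
a=np.clip((a-90)*2,0,255).astype(np.uint8)
cv2.imwrite("pics/d2.png",cv2.resize(a,None,fx=12,fy=12,interpolation=cv2.INTER_CUBIC))
```

```text
(no output)
```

View pics/d1.png

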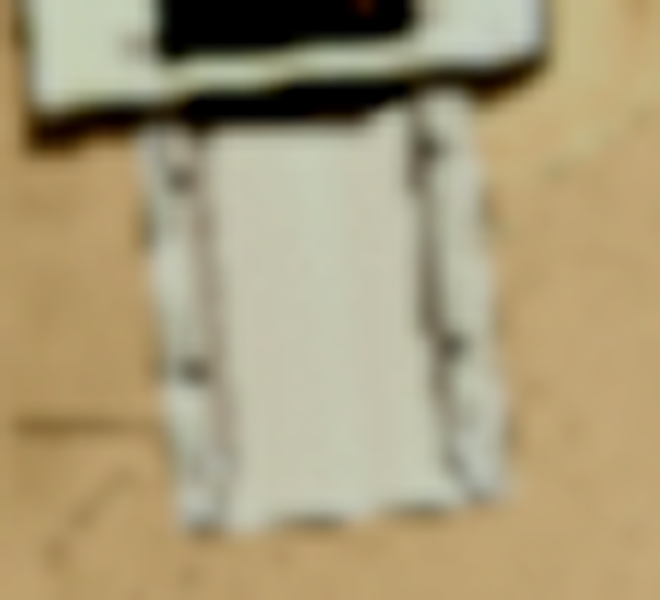

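View pics/d2.png

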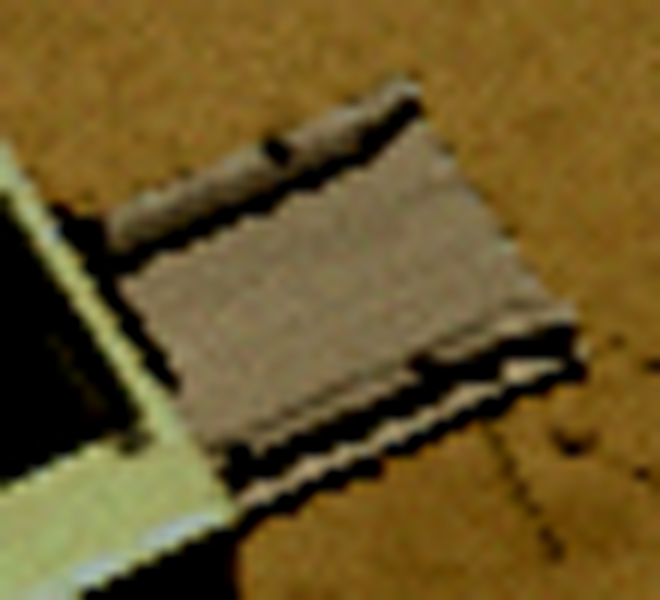

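Run:
```python
from h import *
T=lambda p:cp(210,190,12,[p])[0]; S=lambda p:cp(265,190,12,[p])[0]
w=np.array([ray("top",T(p),.015)[:2] for p in [(180,178),(190,370),(432,147),(452,345)]]);print(w)
a=(w[0]+w[2])/2;b=(w[1]+w[3])/2;d=a-b
print("rail mid",a,b,"yaw rails",[np.degrees(np.arctan2(*(v[::-1]))) for v in (d,w[0]-w[1],w[2]-w[3])],"perp",[np.degrees(np.arctan2(-(v[0]),v[1])) for v in (w[0]-w[2],w[1]-w[3])])
ws=[ray("side",S(p),.015)[:2] for p in [(277,150),(425,362)]];print("side front screws",ws,(ws[0]+ws[1])/2)
f=[ray("top",T(p),.006)[:2] for p in [(190,530),(497,493)]];print("front",f,np.mean(f,0),np.degrees(np.arctan2(-(f[1]-f[0])[0]*-1,-(f[1]-f[0])[1])))
f=[ray("side",S(p),.006)[:2] for p in [(578,320),(415,115)]];print("sidefront",f,np.mean(f,0))
# lever grip
T=lambda p:cp(195,140,6,[p])[0]; S=lambda p:cp(205,185,6,[p])[0]
for n,p in(("top",T((214,130))),("side",S((208,186)))):print(n,ray(n,p,.097))
```

```text
[[ 0.48896226  0.0023434 ]
 [ 0.44668703 -0.0010687 ]
 [ 0.4968945  -0.0531495 ]
 [ 0.45332546 -0.05856562]]
rail mid [ 0.49292838 -0.02540305] [ 0.45000625 -0.02981716] yaw rails [np.float64(5.871649322191025), np.float64(4.614428276547838), np.float64(7.086148841116032)] perp [np.float64(8.134840193564653), np.float64(6.586048091624378)]
side front screws [array([ 0.45578102, -0.0586644 ]), array([ 0.44801497, -0.0025837 ])] [ 0.45189799 -0.03062405]
front [array([ 0.41169345, -0.00119653]), array([ 0.42122739, -0.06888753])] [ 0.41646042 -0.03504203] 8.01708781304214
sidefront [array([ 0.41176938, -0.00568768]), array([ 0.42225248, -0.0622711 ])] [ 0.41701093 -0.03397939]
top [ 0.58952431 -0.01693937  0.097     ]
side [ 0.59385389 -0.01374767  0.097     ]
```

Estimates: the holder is at (0.4395, -0.3235) with yaw -31.5°. The photometer origin is at (0.5055, -0.0238) with yaw 7.0°, and the lever is at about 0.04 rad. Starting the approach.

>>> play_rows(commands="1 15 -38 10 -7; 1 30 -76 20 -14; 1 45 -114 25 -21; 1 60 -152 25 -28; 1 75 -190 25 -35; 1 90 -228 25 -42; 1 105 -266 25 -49; 1 120 -304 25 -56; 1 135 -342 25 -63; 1 150 -380 25 -70")

```text
time: 0.93
ee_pos: [0.3044, 0.146, 0.2562]
tcp_rot: [180.0, -0.0, 93.4]
wrist_force: [1.8, 0.4, 0.4]
opening: 0.0854
```

```bash
python3 -c "
from workcell import *
o=get_obs();print(o['q'].round(1),o['ee_pos'],o['tcp_rot'],o['wrist_force'])"
```

```text
[ 25.6 -22.9 -11.5 101.5   0.  112.2] [0.3044352  0.14601848 0.2562325 ] [ 1.79975168e+02 -1.06066264e-02  9.33792336e+01] [1.84556684 0.42447326 0.43362884]
```

>>> play_rows(commands="1 11 -38 0 6; 1 22 -76 0 12; 1 34 -117 0 18; 1 45 -157 0 25; 1 56 -195 0 31; 1 67 -234 0 37; 1 79 -275 0 43; 1 90 -313 0 49; 1 101 -350 0 55; 1 111 -388 0 55")

```text
time: 1.77
ee_pos: [0.3972, -0.1746, 0.2564]
tcp_rot: [180.0, 0.0, 149.0]
wrist_force: [1.6, 1.9, -0.6]
opening: 0.0856
```

>>> play_rows(commands="1 12 -41 -5 0; 1 24 -82 -20 0; 1 24 -82 -50 0; 1 24 -82 -80 0; 1 24 -82 -110 0; 1 24 -82 -130 0; 1 24 -82 -130 0")

```text
time: 2.35
ee_pos: [0.4192, -0.254, 0.1216]
tcp_rot: [180.0, -0.4, 148.7]
wrist_force: [-0.1, -1.0, -0.7]
opening: 0.085
```

Run:
```python
from workcell import *
import cv2,numpy as np
o=get_obs();print(o['time'],o['q'].round(1),o['ee_pos'],o['tcp_rot'],o['wrist_force'],o['opening'])
a=camera("top")[170:290,290:410,::-1];b=camera("side")[40:190,180:330,::-1]
cv2.imwrite("pics/e1.png",np.hstack([cv2.resize(a,(400,400)),cv2.resize(b,(400,400))]))
```

```text
2.35 [-31.2  -3.5 -10.7  83.3   0.    0.1] [ 0.41921378 -0.254034    0.1215822 ] [179.99973508  -0.42036627 148.66487936] [-0.13326781 -1.02799588 -0.68683226] 0.08504500062946116
```

View pics/e1.png

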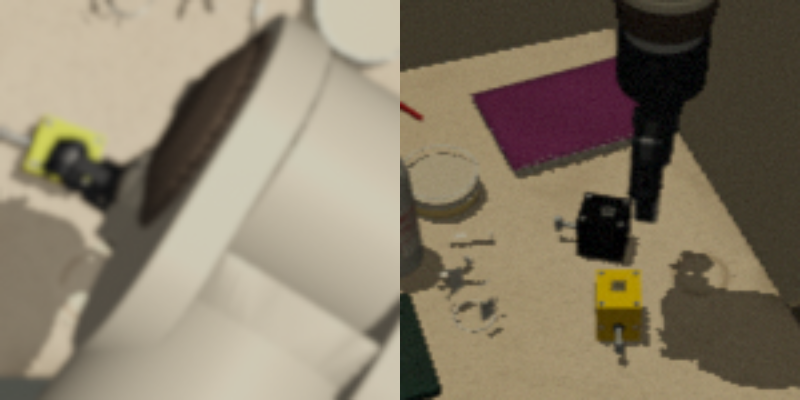

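Run:
```python
from h import *
print(ray("top",(309,216),.04))
for p in [(299,214),(307,227),(320,219),(311,206)]: print(ray("top",p,.03))
c=np.array([.4395,-.3235]);j=np.array([.5225,.8526]);print(c+j*.057,c+j*.03)
```

```text
[ 0.4613174  -0.21818664  0.04      ]
[ 0.46650401 -0.19341211  0.03      ]
[ 0.43327416 -0.21439879  0.03      ]
[ 0.45461849 -0.24782595  0.03      ]
[ 0.48792235 -0.22433693  0.03      ]
[ 0.4692825 -0.2749018] [ 0.455175 -0.297922]
```

>>> play_rows(commands="0.8 10 -35 0 0; 0.8 20 -69 0 0; 0.8 20 -69 0 0; 0.8 20 -69 0 0; 0.8 20 -69 -15 0; 0.8 20 -69 -30 0; 0.8 20 -69 -30 0; 0.8 20 -69 -30 0")

```text
time: 3.12
ee_pos: [0.4412, -0.3234, 0.0973]
tcp_rot: [180.0, 0.0, 148.7]
wrist_force: [0.1, -0.5, 0.5]
opening: 0.0682
```

Run:
```python
from workcell import *
import cv2,numpy as np
o=get_obs();print(o['time'],o['q'].round(1),o['ee_pos'],o['tcp_rot'],o['wrist_force'],o['opening'])
b=camera("side")[80:180,200:300,::-1]
cv2.imwrite("pics/e2.png",cv2.resize(b,(600,600)))
```

```text
3.1167 [-36.2   4.   -5.7  80.2   0.   -5. ] [ 0.44124537 -0.32342608  0.0973085 ] [1.79995416e+02 6.71796146e-03 1.48717381e+02] [ 0.06787659 -0.54461866  0.46020644] 0.06822993603802738
```

View pics/e2.png

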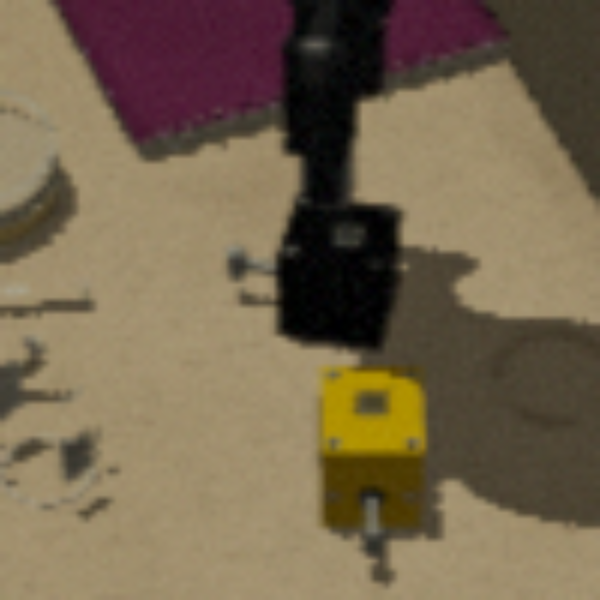

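>>> play_rows(commands="0.8 -2 0 -20 0; 0.8 -2 0 -40 0; 0.8 -2 0 -60 0; 0.8 -2 0 -72 0; 0.8 -2 0 -78 0; 0.8 -2 0 -80 0; 0.8 -2 0 -80 0")

```text
time: 3.75
ee_pos: [0.4396, -0.3243, 0.0171]
tcp_rot: [-180.0, 0.0, 148.7]
wrist_force: [-0.6, 0.1, 0.6]
opening: 0.0683
```

>>> play_rows(commands="0.3 0 0 0 0; 0.3 0 0 0 0; 0.3 0 0 0 0; 0.3 0 0 0 0; 0.3 0 0 0 0; 0.3 0 0 0 0; 0.3 0 0 0 0; 0.3 0 0 0 0", force=30)

```text
time: 4.42
ee_pos: [0.4399, -0.3246, 0.0176]
tcp_rot: [-180.0, 0.1, 148.7]
wrist_force: [-0.7, -0.3, 6.6]
opening: 0.0436
```

>>> play_rows(commands="0.3 0 0 10 0; 0.3 0 0 30 0; 0.3 0 0 55 0; 0.3 0 0 80 0; 0.3 0 0 100 0; 0.3 0 20 100 5; 0.3 0 45 100 10; 0.3 0 70 100 15; 0.3 0 95 100 20; 0.3 0 120 100 25")

```text
time: 5.25
ee_pos: [0.4388, -0.2029, 0.1165]
tcp_rot: [180.0, -0.0, 173.9]
wrist_force: [0.6, -0.2, -4.3]
opening: 0.0433
```

>>> play_rows(commands="0.3 0 25 0 5; 0.3 0 50 0 10; 0.3 0 75 0 13.3; 0.3 0 100 0 13.3; 0.3 1 125 0 13.3; 0.3 1 150 0 13.3; 0.3 1 165 0 13.3; 0.3 1 173 0 13.3; 0.3 1 173 0 13.3; 0.3 1 173 0 13.3")

```text
time: 6.08
ee_pos: [0.4402, -0.0313, 0.1165]
tcp_rot: [-180.0, -0.0, -173.0]
wrist_force: [0.9, -0.7, -3.7]
opening: 0.0435
```

Run:
```python
from workcell import *
import cv2,numpy as np
o=get_obs();print(o['time'],o['q'].round(1),o['ee_pos'],o['tcp_rot'],o['wrist_force'],o['opening'])
b=camera("side")[150:270,210:350,::-1]
cv2.imwrite("pics/e3.png",cv2.resize(b,(700,600),interpolation=cv2.INTER_CUBIC))
```

```text
6.0833 [ -4.1 -10.7 -17.7  83.1  -0.  -11.1] [ 0.44021442 -0.0312741   0.11648788] [-1.79982325e+02 -1.28146806e-02 -1.72972227e+02] [ 0.94120405 -0.65403937 -3.71003993] 0.043521369066676696
```

View pics/e3.png

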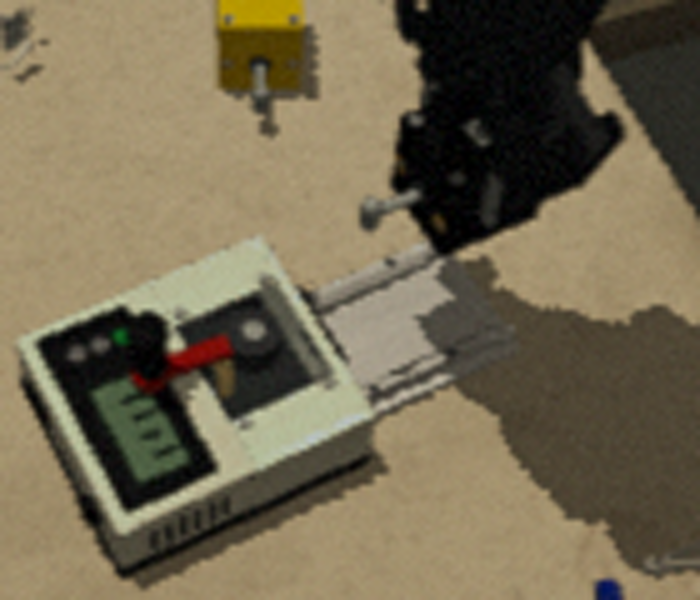

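>>> play_rows(commands="0.3 1 0 -20 0; 0.3 1 0 -40 0; 0.3 1 0 -60 0; 0.3 1 0 -70 0; 0.3 1 0 -76 0; 0.3 1 0 -76 0; 0.3 1 0 -76 0")

```text
time: 6.72
ee_pos: [0.4416, -0.0315, 0.041]
tcp_rot: [-180.0, 0.0, -173.0]
wrist_force: [0.2, 0.2, -3.3]
opening: 0.0434
```

Run:
```python
from h import *
from workcell import *
import cv2,numpy as np
o=get_obs();print(o['time'],o['ee_pos'],o['tcp_rot'],o['wrist_force'],o['opening'])
im=camera("side")[:,:,::-1].copy();cv2.imwrite("pics/e4raw.png",im)
s=7;x0,y0=240,170
b=cv2.resize(im[y0:y0+80,x0:x0+100],None,fx=s,fy=s,interpolation=cv2.INTER_CUBIC)
b=(255*(b/255.)**.6).astype(np.uint8)
p=o['ee_pos'];yaw=np.radians(o['tcp_rot'][2]+180);z0=p[2]-.0176
def W(l):return [p[0]+np.cos(yaw)*l[0]-np.sin(yaw)*l[1],p[1]+np.sin(yaw)*l[0]+np.cos(yaw)*l[1],z0+l[2]]
for l in [(.025,.022,0),(.025,-.022,0),(.025,.022,.05),(.025,-.022,.05),(-.025,.022,0),(-.025,.022,.05),(.025,0,.021),(.054,0,.021)]:
    u=proj("side",W(l))[0]; cv2.circle(b,tuple(((u-[x0,y0]+.5)*s).astype(int)),3,(0,0,255),-1)
a=np.radians(7.0)
for l in [(-.09,.023,.006),(-.09,-.023,.006),(0,.023,.006),(-.074,0,.006),(0,-.023,.006)]:
    w=[.5055+np.cos(a)*l[0]-np.sin(a)*l[1],-.0238+np.sin(a)*l[0]+np.cos(a)*l[1],l[2]]
    u=proj("side",w)[0]; cv2.circle(b,tuple(((u-[x0,y0]+.5)*s).astype(int)),3,(255,0,0),-1)
cv2.imwrite("pics/e4.png",b)
```

```text
6.7167 [ 0.44155702 -0.03148671  0.0409997 ] [-1.79992965e+02  2.28457594e-02 -1.73048249e+02] [ 0.16299649  0.21828486 -3.30394803] 0.04337721186435239
```

View pics/e4.png

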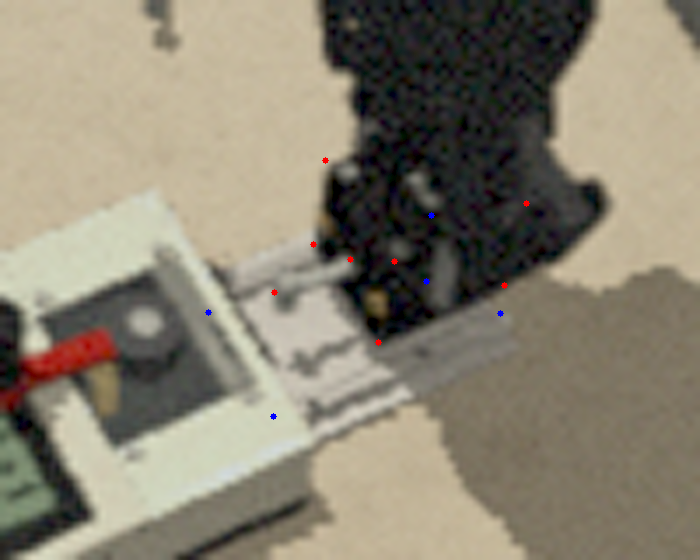

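>>> play_rows(commands="0.3 0 0 -3 0; 0.3 0 0 -6 0; 0.3 0 0 -9 0; 0.3 0 0 -11 0; 0.3 0 0 -11 0")

```text
time: 7.18
ee_pos: [0.4415, -0.0317, 0.0293]
tcp_rot: [-179.9, 0.0, -173.0]
wrist_force: [0.9, -5.5, -2.7]
opening: 0.0437
```

>>> play_rows(commands="0.3 0 0 -1 0; 0.3 0 0 -2 0; 0.3 0 0 -3 0; 0.3 0 0 -3 0")

```text
time: 7.52
ee_pos: [0.4425, -0.0321, 0.0281]
tcp_rot: [-179.8, 0.2, -173.1]
wrist_force: [-0.5, -7.8, 8.8]
opening: 0.0437
```

>>> play_rows(commands="0.3 0 -1 1 0; 0.3 0 -2 1 0; 0.3 0 -2 0 0; 0.3 0 -2 0 0")

```text
time: 7.85
ee_pos: [0.4409, -0.0329, 0.0259]
tcp_rot: [180.0, -0.0, -173.0]
wrist_force: [0.4, -0.2, -3.4]
opening: 0.0435
```

>>> play_rows(commands="0.3 0 0 -0.7 0; 0.3 0 0 -1.4 0; 0.3 0 0 -2.1 0; 0.3 0 0 -2.8 0; 0.3 0 0 -2.8 0")

```text
time: 8.27
ee_pos: [0.4414, -0.0331, 0.0236]
tcp_rot: [180.0, 0.0, -173.0]
wrist_force: [0.3, 0.7, -2.5]
opening: 0.0434
```

>>> play_rows(commands="0.3 0 0 -0.4 0; 0.3 0 0 -0.8 0; 0.3 0 0 -0.8 0")

```text
time: 8.52
ee_pos: [0.4418, -0.0331, 0.0236]
tcp_rot: [-180.0, 0.1, -173.0]
wrist_force: [-1.7, 0.2, 4.9]
opening: 0.0434
```

Run:
```python
from workcell import *
import cv2,numpy as np
o=get_obs();print(o['time'],o['ee_pos'],o['tcp_rot'],o['wrist_force'],o['torque'])
im=camera("side")[:,:,::-1].copy()
s=7;x0,y0=240,170
b=cv2.resize(im[y0:y0+80,x0:x0+100],None,fx=s,fy=s,interpolation=cv2.INTER_CUBIC)
b=(255*(b/255.)**.6).astype(np.uint8)
cv2.imwrite("pics/e5.png",b)
```

```text
8.5167 [ 0.44178651 -0.03314111  0.02357185] [-1.79990358e+02  7.43746402e-02 -1.73017262e+02] [-1.71652961  0.20613143  4.92359747] [0.1234511  0.32735528 0.0247451 ]
```

View pics/e5.png

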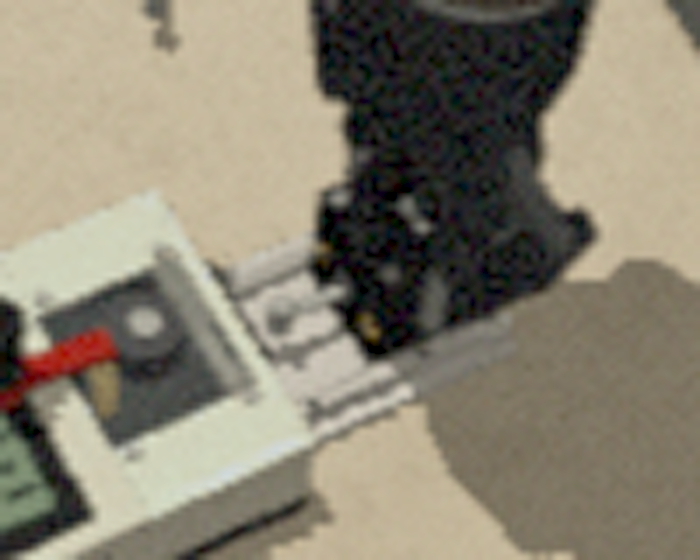

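>>> play_rows(commands="0.3 0 0 0.6 0; 0.3 4 0.5 0.6 0; 0.3 8 1 0.6 0; 0.3 12 1.5 0.6 0; 0.3 16 2 0.6 0; 0.3 20 2.5 0.6 0; 0.3 20 2.5 0.6 0")

```text
time: 9.15
ee_pos: [0.4625, -0.0305, 0.0236]
tcp_rot: [-180.0, 0.1, -173.0]
wrist_force: [2.2, -0.2, 3.8]
opening: 0.0436
```

>>> play_rows(commands="0.3 3 0.4 0 0; 0.3 6 0.7 0 0; 0.3 9 1.1 0 0; 0.3 11 1.4 0 0; 0.3 11 1.4 0 0")

```text
time: 9.57
ee_pos: [0.4729, -0.0292, 0.0236]
tcp_rot: [-180.0, 0.0, -173.0]
wrist_force: [2.2, 0.1, 4.3]
opening: 0.0437
```

>>> play_rows(commands="0.3 1 0.1 0 0; 0.3 2 0.2 0 0; 0.3 3 0.3 0 0; 0.3 4 0.5 0 0; 0.3 4 0.5 0 0")

```text
time: 9.98
ee_pos: [0.4764, -0.0288, 0.0236]
tcp_rot: [-180.0, 0.0, -173.0]
wrist_force: [-1.6, -0.4, 4.5]
opening: 0.0437
```

>>> play_rows(commands="0.3 0.5 0.1 0 0; 0.3 1 0.1 0 0; 0.3 1.5 0.2 0 0; 0.3 2 0.2 0 0; 0.3 2 0.2 0 0")

```text
time: 10.4
ee_pos: [0.4783, -0.0285, 0.0236]
tcp_rot: [-180.0, 0.0, -173.0]
wrist_force: [-1.2, 0.8, 4.6]
opening: 0.0434
```

>>> play_rows(commands="0.3 0.5 0.1 0 0; 0.3 1 0.1 0 0; 0.3 1 0.1 0 0")

```text
time: 10.65
ee_pos: [0.4794, -0.0284, 0.0236]
tcp_rot: [-180.0, 0.0, -173.0]
wrist_force: [-1.8, -0.1, 6.4]
opening: 0.0436
```

>>> play_rows(commands="0.3 0.5 0.1 0 0; 0.3 1 0.1 0 0; 0.3 1 0.1 0 0")

```text
time: 10.9
ee_pos: [0.4803, -0.0284, 0.0236]
tcp_rot: [-180.0, 0.0, -173.0]
wrist_force: [-2.1, 0.7, 4.9]
opening: 0.0437
```

>>> play_rows(commands="0.3 0.4 0 0 0; 0.3 0.8 0.1 0 0; 0.3 0.8 0.1 0 0")

```text
time: 11.15
ee_pos: [0.4808, -0.0283, 0.0236]
tcp_rot: [-180.0, -0.0, -173.0]
wrist_force: [-3.7, -0.9, 8.1]
opening: 0.0432
```

>>> play_rows(commands="0.3 0.4 0 0 0; 0.3 0.8 0.1 0 0; 0.3 0.8 0.1 0 0")

```text
time: 11.4
ee_pos: [0.4809, -0.0283, 0.0236]
tcp_rot: [-180.0, -0.1, -173.0]
wrist_force: [-7.8, -0.9, 10.1]
opening: 0.0438
```

Run:
```python
from workcell import *
import cv2,numpy as np
o=get_obs();print(o['time'],o['ee_pos'],o['tcp_rot'],o['wrist_force'],o['torque'])
im=camera("side")[:,:,::-1].copy()
s=7;x0,y0=240,170
b=cv2.resize(im[y0:y0+80,x0:x0+100],None,fx=s,fy=s,interpolation=cv2.INTER_CUBIC)
b=(255*(b/255.)**.6).astype(np.uint8)
cv2.imwrite("pics/e6.png",b)
```

```text
11.4 [ 0.48086586 -0.02832922  0.02358399] [-1.79986504e+02 -1.16885829e-01 -1.73017123e+02] [-7.80001493 -0.88032406 10.12955385] [-0.22775595  1.4356947   0.13240982]
```

View pics/e6.png

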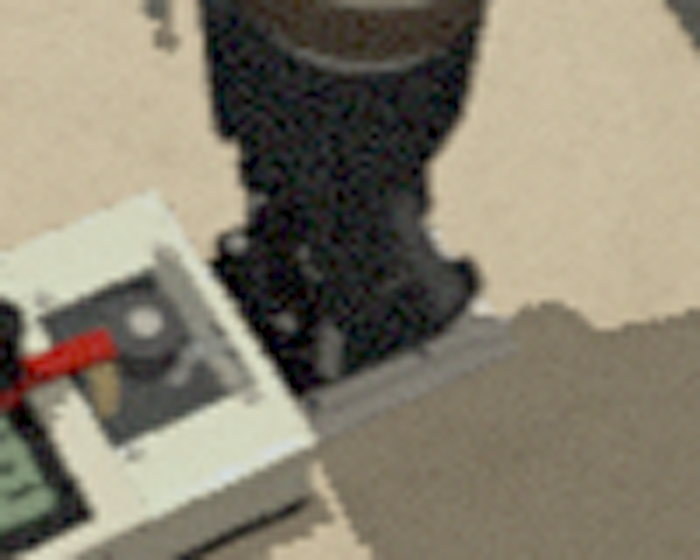

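>>> play_rows(commands="0.3 -0.8 -0.1 0.5 0; 0.3 -0.8 -0.1 0.5 0; 0.7 -0.8 -0.1 0.5 0; 0.7 -0.8 -0.1 0.5 0; 0.7 -0.8 -0.1 0.5 0; 0.7 -0.8 -0.1 0.5 0; 0.7 -0.8 -0.1 0.5 0")

```text
time: 12.03
ee_pos: [0.4811, -0.0282, 0.0238]
tcp_rot: [180.0, -0.0, -173.0]
wrist_force: [-0.4, -0.3, -0.5]
opening: 0.0596
```

>>> play_rows(commands="0.7 0 0 10 0; 0.7 0 0 30 0; 0.7 0 0 60 0; 0.7 0 0 95 0; 0.7 -20 0 120 0; 0.7 -55 -30 140 0; 0.7 -90 -60 140 0; 0.7 -110 -100 140 0; 0.7 -120 -130 140 0; 0.7 -120 -150 140 0")

```text
time: 12.87
ee_pos: [0.3589, -0.1803, 0.1656]
tcp_rot: [-179.9, 0.1, -173.1]
wrist_force: [0.5, -0.3, -0.5]
opening: 0.06
```

Run:
```python
from workcell import *
import cv2,numpy as np
o=get_obs();print(o['time'],o['ee_pos'],o['tcp_rot'],o['wrist_force'],o['torque'])
L=[]
for n,x0,y0 in(("side",210,180),("top",200,140)):
    im=camera(n)[:,:,::-1].copy();cv2.imwrite(f"pics/f_{n}.png",im)
    b=cv2.resize(im[y0:y0+100,x0:x0+66],None,fx=6,fy=6,interpolation=cv2.INTER_CUBIC) if n=="top" else cv2.resize(im[y0:y0+100,x0:x0+66+0],None,fx=6,fy=6,interpolation=cv2.INTER_CUBIC)
    L.append((255*(b/255.)**.6).astype(np.uint8))
cv2.imwrite("pics/f.png",np.hstack(L))
```

```text
12.8667 [ 0.35894983 -0.18029367  0.16560158] [-1.79893807e+02  9.15149149e-02 -1.73058015e+02] [ 0.54912275 -0.29838686 -0.50356504] [-0.00301831 -0.06547825  0.0004342 ]
```

View pics/f.png

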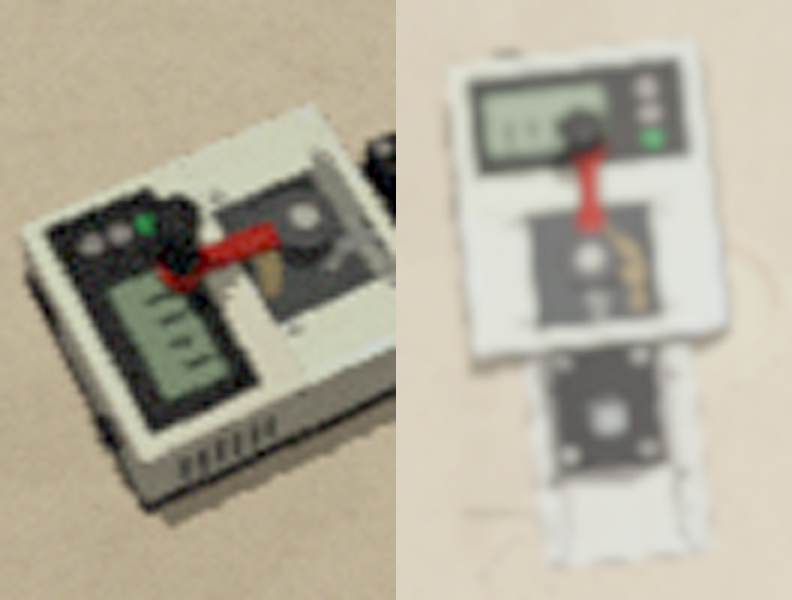

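The holder sits in the guide against the seal, with the stud's head visible in the lock's window (top crop near 600,300). Next is the lever: straddle its grip with the jaws along the tangent.

>>> play_rows(commands="0.5 24 17 0 0; 0.5 50 35 0 0; 0.5 80 56 0 0; 0.5 110 77 0 -1; 0.5 140 98 0 -2.5; 0.5 170 119 0 -2.5; 0.5 200 140 0 -2.5; 0.5 222 155 0 -2.5; 0.5 233 163 0 -2.5; 0.5 233 163 0 -2.5")

```text
time: 13.8
ee_pos: [0.5957, -0.0124, 0.1633]
tcp_rot: [180.0, -0.0, -175.4]
wrist_force: [0.6, 0.2, -0.0]
opening: 0.0429
```

>>> play_rows(commands="0.5 0 0 0 0; 0.5 0 0 -20 0; 0.5 0 0 -40 0; 0.5 0 0 -50 0; 0.5 0 0 -50 0")

```text
time: 14.22
ee_pos: [0.5923, -0.0156, 0.1119]
tcp_rot: [180.0, -0.2, -175.6]
wrist_force: [-0.4, -0.7, -0.6]
opening: 0.0429
```

Run:
```python
from workcell import *
import cv2,numpy as np
o=get_obs();print(o['time'],o['ee_pos'],o['tcp_rot'],o['wrist_force'],o['opening'])
im=camera("side")[:,:,::-1].copy()
s=7;x0,y0=200,160
b=cv2.resize(im[y0:y0+80,x0:x0+100],None,fx=s,fy=s,interpolation=cv2.INTER_CUBIC)
b=(255*(b/255.)**.6).astype(np.uint8)
cv2.imwrite("pics/g1.png",b)
```

```text
14.2167 [ 0.59225399 -0.01559437  0.11190626] [ 179.98204882   -0.20456449 -175.55341116] [-0.37469199 -0.69157626 -0.56191197] 0.042910630204540036
```

View pics/g1.png

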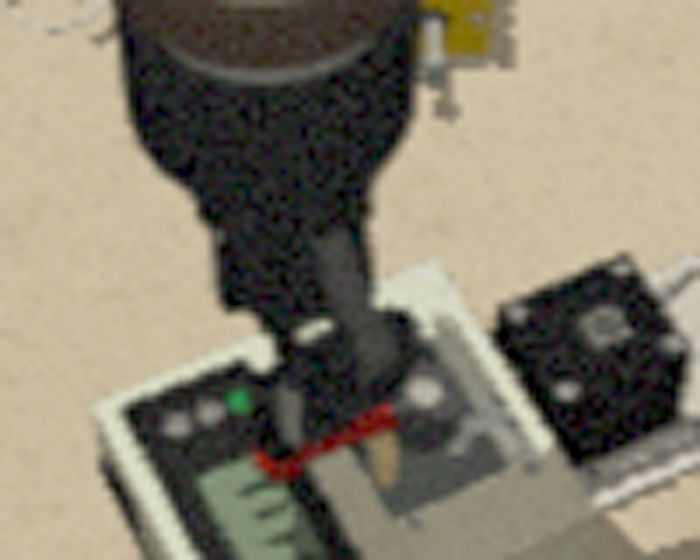

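Run:
```python
from h import *
for l in [(.592,-.0156+.0285,.117),(.592,-.0156-.0285,.117),(.592,-.0156,.112),(.592,-.0165,.097),(.5424,-.0208,.061)]: print(((proj("side",l)[0]-[200,160])*7).round())
```

```text
[309. 425.]
[247. 272.]
[278. 356.]
[278. 380.]
[423. 384.]
```

>>> play_rows(commands="0.5 0 0 -6 0; 0.5 0 0 -12 0; 0.5 0 0 -18 0; 0.5 0 0 -24 0; 0.5 0 0 -24 0")

```text
time: 14.68
ee_pos: [0.5935, -0.0152, 0.0884]
tcp_rot: [180.0, -0.1, -175.5]
wrist_force: [-0.1, 0.3, 0.1]
opening: 0.0428
```

>>> play_rows(commands="0.5 0 0 -7 0; 0.5 0 0 -14 0; 0.5 0 0 -21 0; 0.5 0 0 -24 0; 0.5 0 0 -24 0")

```text
time: 15.1
ee_pos: [0.5935, -0.0152, 0.0646]
tcp_rot: [180.0, -0.1, -175.5]
wrist_force: [-0.1, -0.2, 0.0]
opening: 0.0429
```

Run:
```python
from workcell import *
import cv2,numpy as np
o=get_obs();print(o['time'],o['ee_pos'],o['tcp_rot'],o['wrist_force'],o['opening'])
im=camera("side")[:,:,::-1].copy()
s=7;x0,y0=200,160
b=cv2.resize(im[y0:y0+80,x0:x0+100],None,fx=s,fy=s,interpolation=cv2.INTER_CUBIC)
b=(255*(b/255.)**.5).astype(np.uint8)
cv2.imwrite("pics/g2.png",b)
```

```text
15.1 [ 0.59350913 -0.0152089   0.06460272] [ 1.79989415e+02 -9.84765362e-02 -1.75516277e+02] [-0.06292543 -0.18005403  0.02436283] 0.042910373591307636
```

View pics/g2.png

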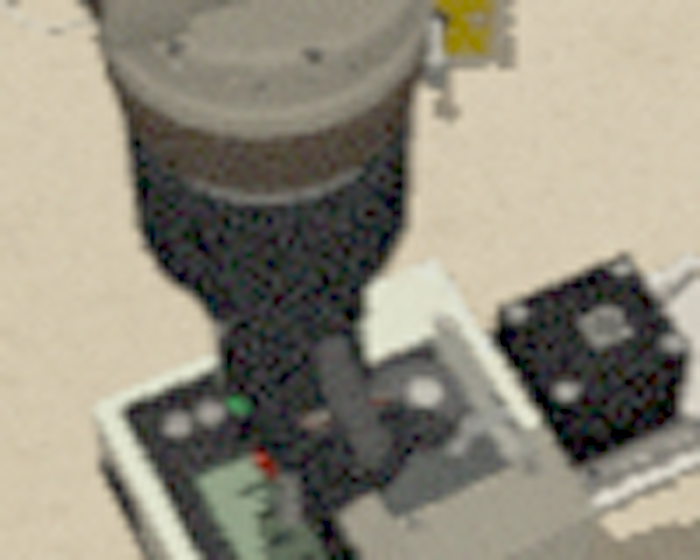

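>>> play_rows(commands="0.27 -1 -1 0 0; 0.27 -1 -1 0 0; 0.27 -1 -1 0 0; 0.27 -1 -1 0 0")

```text
time: 15.48
ee_pos: [0.5933, -0.0163, 0.0662]
tcp_rot: [-180.0, 0.0, -175.5]
wrist_force: [-0.1, 0.1, 0.1]
opening: 0.0232
```

```bash
cat > k.py <<'E'
import numpy as np,sys
from workcell import get_obs
HUB=np.array([.5424,-.0208])
o=get_obs();p=o['ee_pos'][:2]
v=p-HUB;ph=np.degrees(np.arctan2(v[1],v[0]));yaw=o['tcp_rot'][2]%360-180
tan=np.array([np.sin(np.radians(ph)),-np.cos(np.radians(ph))])
f=o['wrist_force'][:2]
print("t",o['time'],"ee",o['ee_pos'].round(4),"r",np.hypot(*v).round(4),"phi",ph.round(1),"yaw",round(yaw,2),"theta",round((7-ph)/57.3,3),"f_resist",round(-f@tan,2),"f_rad",round(f@v/np.hypot(*v),2),"open",o['opening'])
if len(sys.argv)>2:
    for d in np.arange(float(sys.argv[1]),float(sys.argv[2])+.01,float(sys.argv[1])):
        a=np.radians(ph-d);q=HUB+.05*np.array([np.cos(a),np.sin(a)])-p
        print("%.0f: %.1f %.1f turn %.1f"%(d,*(q*1e3),(ph-d)-yaw))
E
python3 k.py 4 40
```

```text
t 15.4833 ee [ 0.5933 -0.0163  0.0662] r 0.0511 phi 5.1 yaw 4.48 theta 0.033 f_resist 0.11 f_rad -0.08 open 0.023184188108752966
4: -0.9 -3.6 turn -3.4
8: -0.9 -7.1 turn -7.4
12: -1.2 -10.5 turn -11.4
16: -1.8 -14.0 turn -15.4
20: -2.6 -17.4 turn -19.4
24: -3.6 -20.7 turn -23.4
28: -4.8 -24.0 turn -27.4
32: -6.3 -27.2 turn -31.4
36: -8.0 -30.2 turn -35.4
40: -9.9 -33.1 turn -39.4
```

>>> play_rows(commands="0.27 -0.9 -2 0 -2; 0.27 -0.9 -3.6 0 -3.4; 0.27 -0.9 -7.1 0 -7.4; 0.27 -1.2 -10.5 0 -11.4; 0.27 -1.8 -14 0 -15.4; 0.27 -2.6 -17.4 0 -19.4; 0.27 -3.6 -20.7 0 -23.4; 0.27 -4.8 -24 0 -27.4; 0.27 -6.3 -27.2 0 -31.4")

```text
time: 16.23
ee_pos: [0.587, -0.0434, 0.066]
tcp_rot: [180.0, 0.0, 152.9]
wrist_force: [0.0, 0.6, 0.4]
opening: 0.0231
```

```bash
python3 k.py 4 40
```

```text
t 16.2333 ee [ 0.587  -0.0434  0.066 ] r 0.05 phi -26.9 yaw -27.12 theta 0.592 f_resist 0.55 f_rad -0.27 open 0.02313321553846328
4: -1.7 -3.1 turn -3.8
8: -3.6 -6.0 turn -7.8
12: -5.7 -8.8 turn -11.8
16: -8.0 -11.4 turn -15.8
20: -10.4 -13.9 turn -19.8
24: -13.0 -16.2 turn -23.8
28: -15.8 -18.3 turn -27.8
32: -18.8 -20.2 turn -31.8
36: -21.8 -21.9 turn -35.8
40: -25.0 -23.4 turn -39.8
```

>>> play_rows(commands="0.27 -0.9 -1.6 0 -2; 0.27 -1.7 -3.1 0 -4; 0.27 -2.6 -4.6 0 -6; 0.27 -3.6 -6 0 -8; 0.27 -4.6 -7.4 0 -10; 0.27 -5.7 -8.8 0 -12; 0.27 -6.8 -10.1 0 -14; 0.27 -8 -11.4 0 -16; 0.27 -9.2 -12.7 0 -18; 0.27 -10.4 -13.9 0 -20")

```text
time: 17.07
ee_pos: [0.5766, -0.0573, 0.0661]
tcp_rot: [180.0, 0.0, 133.0]
wrist_force: [0.7, 0.6, 0.7]
opening: 0.023
```

```bash
python3 - <<'E'
from workcell import *
import cv2,numpy as np
im=camera("side")[:,:,::-1].copy()
s=7;x0,y0=200,160
b=cv2.resize(im[y0:y0+80,x0:x0+100],None,fx=s,fy=s,interpolation=cv2.INTER_CUBIC)
b=(255*(b/255.)**.5).astype(np.uint8)
cv2.imwrite("pics/g3.png",b)
E
python3 k.py 4 28
```

```text
t 17.1167 ee [ 0.5764 -0.0575  0.066 ] r 0.05 phi -47.2 yaw -47.17 theta 0.946 f_resist 0.31 f_rad 0.36 open 0.02347919878973248
4: -2.7 -2.3 turn -4.0
8: -5.5 -4.3 turn -8.0
12: -8.4 -6.2 turn -12.0
16: -11.5 -7.9 turn -16.0
20: -14.6 -9.4 turn -20.0
24: -17.9 -10.6 turn -24.0
28: -21.2 -11.6 turn -28.0
```

View pics/g3.png

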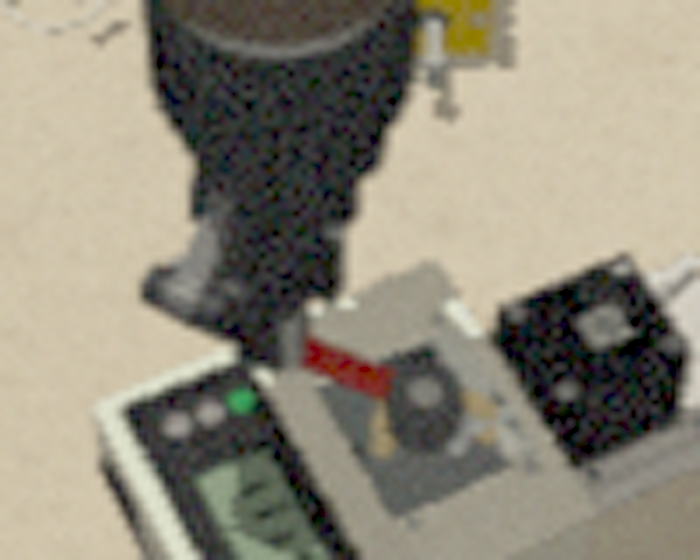

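The lever follows the tool, and in the picture the cam has reached the stud's head.

>>> play_rows(commands="0.27 -1.4 -1.2 0 -2; 0.27 -2.7 -2.3 0 -4; 0.27 -4.1 -3.3 0 -6; 0.27 -5.5 -4.3 0 -8; 0.27 -7 -5.3 0 -10; 0.27 -8.4 -6.2 0 -12; 0.27 -10 -7.1 0 -14")

```text
time: 17.7
ee_pos: [0.5666, -0.0644, 0.0661]
tcp_rot: [180.0, 0.0, 119.0]
wrist_force: [1.2, -0.3, 1.1]
opening: 0.0229
```

```bash
python3 k.py 2 16
```

```text
t 17.7 ee [ 0.5666 -0.0644  0.0661] r 0.0499 phi -60.9 yaw -60.98 theta 1.186 f_resist 0.9 f_rad 0.87 open 0.02294460192153225
2: -1.5 -0.9 turn -2.0
4: -3.1 -1.7 turn -4.0
6: -4.6 -2.4 turn -6.0
8: -6.3 -3.1 turn -8.0
10: -7.9 -3.7 turn -10.0
12: -9.6 -4.2 turn -12.0
14: -11.2 -4.7 turn -14.0
16: -12.9 -5.1 turn -16.0
```

>>> play_rows(commands="0.27 -1.1 -0.7 0 -1.5; 0.27 -2.3 -1.3 0 -3; 0.27 -3.5 -1.9 0 -4.5; 0.27 -4.6 -2.4 0 -6")

```text
time: 18.03
ee_pos: [0.5619, -0.0669, 0.066]
tcp_rot: [180.0, 0.0, 113.0]
wrist_force: [1.3, 0.2, 0.3]
opening: 0.0231
```

```bash
python3 k.py 2 16
```

```text
t 18.0333 ee [ 0.5619 -0.0669  0.066 ] r 0.05 phi -67.1 yaw -67.02 theta 1.293 f_resist 1.25 f_rad 0.3 open 0.023066118786264283
2: -1.6 -0.7 turn -2.1
4: -3.3 -1.2 turn -4.1
6: -4.9 -1.8 turn -6.1
8: -6.6 -2.3 turn -8.1
10: -8.3 -2.7 turn -10.1
12: -10.0 -3.0 turn -12.1
14: -11.7 -3.3 turn -14.1
16: -13.4 -3.6 turn -16.1
```

>>> play_rows(commands="0.27 -1.2 -0.5 0 -1.5; 0.27 -2.5 -0.9 0 -3; 0.27 -3.7 -1.4 0 -4.5; 0.27 -4.9 -1.8 0 -6")

```text
time: 18.37
ee_pos: [0.557, -0.0687, 0.066]
tcp_rot: [180.0, 0.0, 107.0]
wrist_force: [1.3, 1.1, -0.3]
opening: 0.0232
```

```bash
python3 k.py 2 12
```

```text
t 18.3667 ee [ 0.557  -0.0687  0.066 ] r 0.05 phi -73.0 yaw -73.02 theta 1.397 f_resist 1.52 f_rad -0.65 open 0.023207796278080915
2: -1.7 -0.4 turn -2.0
4: -3.4 -0.9 turn -4.0
6: -5.1 -1.2 turn -6.0
8: -6.8 -1.5 turn -8.0
10: -8.5 -1.8 turn -10.0
12: -10.3 -1.9 turn -12.0
```

>>> play_rows(commands="0.27 -0.9 -0.2 0 -1; 0.27 -1.7 -0.4 0 -2; 0.27 -2.6 -0.7 0 -3; 0.27 -3.4 -0.9 0 -4")

```text
time: 18.7
ee_pos: [0.5536, -0.0695, 0.066]
tcp_rot: [180.0, 0.0, 103.0]
wrist_force: [1.3, 0.3, 0.9]
opening: 0.0234
```

```bash
python3 k.py 2 10
```

```text
t 18.7 ee [ 0.5536 -0.0695  0.066 ] r 0.05 phi -77.1 yaw -77.0 theta 1.467 f_resist 1.38 f_rad 0.03 open 0.023398389116584373
2: -1.7 -0.4 turn -2.1
4: -3.4 -0.7 turn -4.1
6: -5.2 -0.9 turn -6.1
8: -6.9 -1.1 turn -8.1
10: -8.6 -1.2 turn -10.1
```

>>> play_rows(commands="0.27 -0.9 -0.2 0 -1; 0.27 -1.7 -0.4 0 -2; 0.27 -2.6 -0.6 0 -3; 0.27 -3.4 -0.7 0 -4")

```text
time: 19.03
ee_pos: [0.5502, -0.0703, 0.066]
tcp_rot: [180.0, 0.0, 99.0]
wrist_force: [2.8, 0.7, 1.0]
opening: 0.0229
```

```bash
python3 k.py 2 10
```

```text
t 19.0333 ee [ 0.5502 -0.0703  0.066 ] r 0.0501 phi -81.0 yaw -81.01 theta 1.536 f_resist 2.9 f_rad -0.21 open 0.022861987790171276
2: -1.7 -0.2 turn -2.0
4: -3.5 -0.4 turn -4.0
6: -5.2 -0.5 turn -6.0
8: -7.0 -0.5 turn -8.0
10: -8.7 -0.5 turn -10.0
```

>>> play_rows(commands="0.27 -0.9 -0.1 0 -1; 0.27 -1.7 -0.2 0 -2; 0.27 -2.6 -0.3 0 -3")

```text
time: 19.28
ee_pos: [0.5476, -0.0706, 0.066]
tcp_rot: [180.0, 0.0, 96.0]
wrist_force: [3.3, 1.0, 1.6]
opening: 0.023
```

```bash
python3 k.py 2 8
```

```text
t 19.2833 ee [ 0.5476 -0.0706  0.066 ] r 0.05 phi -84.0 yaw -84.02 theta 1.589 f_resist 3.4 f_rad -0.63 open 0.022965217053361485
2: -1.7 -0.1 turn -2.0
4: -3.5 -0.2 turn -4.0
6: -5.2 -0.2 turn -6.0
8: -7.0 -0.2 turn -8.0
```

Now a slower step, followed by repeated readings with the arm held still.

>>> play_rows(commands="0.27 -0.6 0 0 -0.7; 0.27 -1.2 -0.1 0 -1.4; 0.27 -1.7 -0.1 0 -2")

```text
time: 19.53
ee_pos: [0.5459, -0.0707, 0.066]
tcp_rot: [180.0, 0.0, 94.0]
wrist_force: [4.1, 0.4, 1.7]
opening: 0.0231
```

```bash
python3 k.py
python3 - <<'E'
from workcell import *
for i in range(8):
    camera("top");print(get_obs()['wrist_force'].round(2))
E
python3 k.py 2 8
```

```text
t 19.5333 ee [ 0.5459 -0.0707  0.066 ] r 0.05 phi -86.0 yaw -85.98 theta 1.624 f_resist 4.12 f_rad -0.1 open 0.02313173332507032
[3.99 0.12 1.78]
[ 4.51 -0.59  0.37]
[2.59 0.88 1.26]
[ 2.62 -0.06  2.07]
[3.22 0.86 2.26]
[ 3.43 -0.22  2.51]
[ 2.56 -0.33  1.72]
[3.39 0.26 1.33]
t 19.9333 ee [ 0.5458 -0.0707  0.0659] r 0.05 phi -86.1 yaw -85.91 theta 1.624 f_resist 3.4 f_rad -0.03 open 0.022888879085071978
2: -1.7 -0.1 turn -2.2
4: -3.5 -0.1 turn -4.2
6: -5.2 -0.1 turn -6.2
8: -7.0 0.0 turn -8.2
```

>>> play_rows(commands="0.27 -0.6 0 0 -0.7; 0.27 -1.2 0 0 -1.4; 0.27 -1.7 -0.1 0 -2; 0.27 -2.3 -0.1 0 -2.7; 0.27 -2.9 -0.1 0 -3.4")

```text
time: 20.35
ee_pos: [0.543, -0.0707, 0.0659]
tcp_rot: [180.0, -0.0, 90.6]
wrist_force: [5.0, 0.1, 1.5]
opening: 0.0229
```

```bash
python3 k.py
python3 - <<'E'
from workcell import *
import numpy as np
L=[]
for i in range(9):
    camera("top");L.append(get_obs()['wrist_force'])
L=np.array(L);print(L[:,0].round(1),L[3:].mean(0))
E
python3 k.py 2 8
```

```text
t 20.35 ee [ 0.543  -0.0707  0.0659] r 0.0499 phi -89.3 yaw -89.39 theta 1.681 f_resist 5.03 f_rad -0.02 open 0.022873949792227358
[4.7 3.5 4.  4.1 4.8 3.8 4.3 3.2 4.5] [4.10216461 0.15405376 2.57010468]
t 20.8 ee [ 0.5429 -0.0707  0.0659] r 0.0499 phi -89.4 yaw -89.31 theta 1.683 f_resist 4.47 f_rad -0.56 open 0.023005686237999312
2: -1.7 -0.1 turn -2.1
4: -3.5 0.0 turn -4.1
6: -5.2 0.1 turn -6.1
8: -7.0 0.3 turn -8.1
```

Readings: 5.0 N while moving (about 19 N on the seal) and about 4.1 N held (about 27 N). That is tight and well below 45 N, so I stop here, open the fingers and lift off.

>>> play_rows(commands="0.5 0 0 0 0; 0.5 0 0 0 0; 0.5 0 0 0 0; 0.5 0 0 0 0; 0.5 0 0 10 0; 0.5 0 0 25 0; 0.5 0 0 45 0; 0.5 0 0 70 0; 0.5 0 0 100 0")

```text
time: 21.55
ee_pos: [0.5421, -0.0707, 0.1665]
tcp_rot: [-179.9, -0.0, 90.7]
wrist_force: [0.9, -0.0, -0.3]
opening: 0.0425
```

>>> play_rows(commands="0.5 -20 -10 10 0; 0.5 -50 -30 10 0; 0.5 -85 -50 10 0; 0.5 -120 -75 10 0; 0.5 -150 -100 10 0; 0.5 -175 -125 10 0; 0.5 -190 -145 10 0; 0.5 -195 -150 10 0; 0.5 -195 -150 10 0")

```text
time: 22.3
ee_pos: [0.3469, -0.2218, 0.1767]
tcp_rot: [180.0, 0.0, 90.5]
wrist_force: [0.5, 0.8, 0.1]
opening: 0.0427
```

Run:
```python
from workcell import *
import cv2,numpy as np
o=get_obs();print(o['time'],o['ee_pos'],o['wrist_force'],o['opening'])
L=[]
for n,x0,y0 in(("side",220,185),("top",195,140)):
    im=camera(n)[:,:,::-1].copy();cv2.imwrite(f"pics/z_{n}.png",im)
    b=cv2.resize(im[y0:y0+90,x0:x0+ (80 if n=='side' else 70)],None,fx=5,fy=5,interpolation=cv2.INTER_CUBIC)
    L.append((255*(b/255.)**.55).astype(np.uint8))
cv2.imwrite("pics/z.png",np.hstack(L))
```

```text
22.3 [ 0.34690531 -0.22175216  0.17672554] [0.52610538 0.75194663 0.05413174] 0.04274176104602781
```

View pics/z.png

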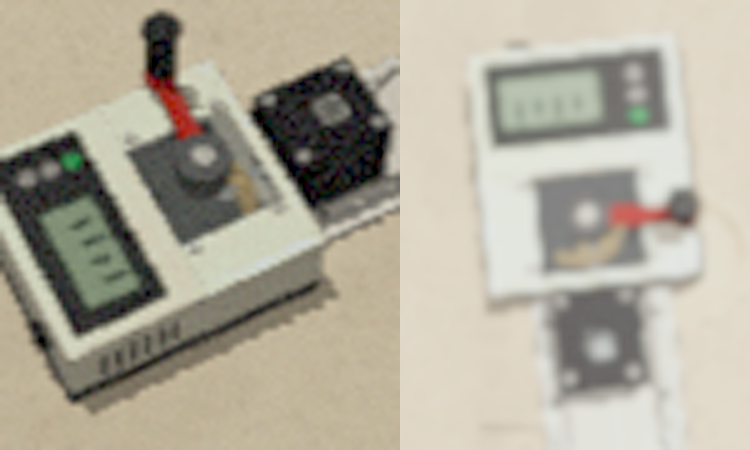

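View pics/z_top.png

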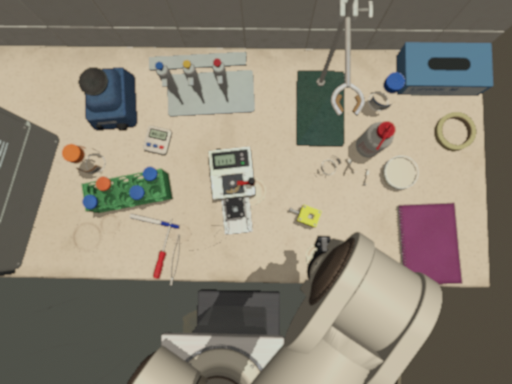

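```bash
python3 -c "
from workcell import *
print(job_done())"
```

```text
the job is handed in; nothing more can be done
None
```

The black holder is mounted in the guide and locked, and the job is handed in at about 22.4 s of the 58 s allowed.

- **Mounting:** I set the holder upright in the guide with the stud towards the instrument. On the way down it first caught a rail chamfer with about 8 N sideways. I shifted it 2 mm and it then dropped in freely. I pushed it back until it met the seal at about 8 N and released it. The picture then showed the stud's head in the open lock.
- **Locking:** I swung the lever clockwise to roughly 1.6–1.7 rad. The feel rose from about 1.4 N while drawing to 5.0 N in motion, which suggests about 19 N on the seal.
- **Disagreement:** held still, the push averaged about 4.1 N, more than half of the moving value. Read that way, the seal carries about 27 N. Both readings are within tight (over 10 N) and well below crushed (45 N), so I stopped there. The seal force itself could not be measured directly.
- **Last check:** after I let go, the lever stayed where I left it and the holder sat against the instrument. The other things showed no visible movement in the top view, and the arm touched nothing.

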